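# Run the edge guard home along the shelf lip

## Task

The push-on edge guard on the steel shelf's raised lip has ridden up. Starting at the end where the kitchen timer stands, run a shut fingertip along the row of five guard pieces to the other end, pressing each one gently down in turn until it is fully home, level with the end blocks, and keep the fingertip close to the row until the last one is down. Do not pick up, knock or shift any of the things standing on the shelf.

Things in the scene. Friction and masses are not known exactly. Their poses are not given: they have to be found in the camera images.
- shelf: Fixed stainless wall shelf, 600 mm long. Origin on the counter (z 0) under the middle of its raised lip; y along the lip, x away from the robot over the deck, z up. Deck top z 100 mm, 270 mm deep; back plate 180 mm tall. The lip, a 4 mm upright steel strip at x = 0, tops at z 130 mm and carries a row of white plastic edge guard: five sliding pieces between two fixed end blocks.
- block_a (a point): Middle of the level top of the fixed white end block at the row's +y end, z 142 mm: 34 mm along the lip, 14 mm wide, rounded across and at its ends (radius 7 mm), at y = 145 mm in the shelf's frame. Rigid.
- block_b (a point): The same for the end block at the row's -y end, y = -145 mm.
- timer: Kitchen timer: white plastic dome, 72 mm across, 45 mm tall, with a round grey button on top. Origin: centre of its underside. Stands loose on the deck behind one end of the guard row, about 120 mm behind the lip and 200 mm along it from its middle, on either side: it marks the end to start from.
- cup: Steel measuring cup, 68 mm across, 55 mm tall, with a flat handle; loose on the deck at the other end. Origin: centre of its underside.
- spoon: Ceramic soup spoon, about 115 mm long and 17 mm tall, lying loose just behind the lip. Origin: under the centre of its bowl; y runs towards the handle.
- basket_low: Bamboo dim sum basket, 119 mm across, 40 mm tall, bottom of the stack on the deck. Origin: centre of its underside.
- basket_high: The same kind of basket, standing on the first.
- basket_lid: Bamboo lid, 120 mm across, 35 mm tall with its loop, on top of the stack (the stack's top is about 115 mm above the deck). Origin: centre of its underside.
- guard1 (a joint): How far guard piece 1 has been pushed down, m: about 0 = ridden up, 0.006 = fully home (hard stop), its crown level with the end blocks (z 142 mm). It takes about 4 N to push, and stays where it is left.
- crown1 (a point): Crown (top) of guard piece 1, y = 102 mm on the shelf (+y end: 1, -y end: 5); moves with the piece. Piece: 49 mm along y, 51 mm pitch, 12 mm wide, top rounded across and arched along the lip, its ends 7 mm below the crown at a 30 degree slope: a shut fingertip run along level with the end blocks rides onto it and pushes it down.
- guard2 (a joint): How far guard piece 2 has been pushed down, m: about 0 = ridden up, 0.006 = fully home (hard stop), its crown level with the end blocks (z 142 mm). It takes about 4 N to push, and stays where it is left.
- crown2 (a point): Crown (top) of guard piece 2, y = 51 mm on the shelf (+y end: 1, -y end: 5); moves with the piece. Piece: 49 mm along y, 51 mm pitch, 12 mm wide, top rounded across and arched along the lip, its ends 7 mm below the crown at a 30 degree slope: a shut fingertip run along level with the end blocks rides onto it and pushes it down.
- guard3 (a joint): How far guard piece 3 has been pushed down, m: about 0 = ridden up, 0.006 = fully home (hard stop), its crown level with the end blocks (z 142 mm). It takes about 4 N to push, and stays where it is left.
- crown3 (a point): Crown (top) of guard piece 3, y = 0 mm on the shelf (+y end: 1, -y end: 5); moves with the piece. Piece: 49 mm along y, 51 mm pitch, 12 mm wide, top rounded across and arched along the lip, its ends 7 mm below the crown at a 30 degree slope: a shut fingertip run along level with the end blocks rides onto it and pushes it down.
- guard4 (a joint): How far guard piece 4 has been pushed down, m: about 0 = ridden up, 0.006 = fully home (hard stop), its crown level with the end blocks (z 142 mm). It takes about 4 N to push, and stays where it is left.
- crown4 (a point): Crown (top) of guard piece 4, y = -51 mm on the shelf (+y end: 1, -y end: 5); moves with the piece. Piece: 49 mm along y, 51 mm pitch, 12 mm wide, top rounded across and arched along the lip, its ends 7 mm below the crown at a 30 degree slope: a shut fingertip run along level with the end blocks rides onto it and pushes it down.
- guard5 (a joint): How far guard piece 5 has been pushed down, m: about 0 = ridden up, 0.006 = fully home (hard stop), its crown level with the end blocks (z 142 mm). It takes about 4 N to push, and stays where it is left.
- crown5 (a point): Crown (top) of guard piece 5, y = -102 mm on the shelf (+y end: 1, -y end: 5); moves with the piece. Piece: 49 mm along y, 51 mm pitch, 12 mm wide, top rounded across and arched along the lip, its ends 7 mm below the crown at a 30 degree slope: a shut fingertip run along level with the end blocks rides onto it and pushes it down.

How it is judged:
On the way, in this order (a step that is already met when the one before it is completed fails the run):
1. the first piece, at the timer's end is pressed home (((y of timer in the frame of shelf above 0 m and value of joint guard1 above 0.0045 m) or (not (y of timer in the frame of shelf above 0 m) and value of joint guard5 above 0.0045 m))), for 0.05 s.
2. the second piece is pressed home (((y of timer in the frame of shelf above 0 m and value of joint guard2 above 0.0045 m) or (not (y of timer in the frame of shelf above 0 m) and value of joint guard4 above 0.0045 m))), for 0.05 s.
3. the third (middle) piece is pressed home (value of joint guard3 above 0.0045 m), for 0.05 s.
4. the fourth piece is pressed home (((y of timer in the frame of shelf above 0 m and value of joint guard4 above 0.0045 m) or (not (y of timer in the frame of shelf above 0 m) and value of joint guard2 above 0.0045 m))), for 0.05 s.
5. the fifth and last piece is pressed home (((y of timer in the frame of shelf above 0 m and value of joint guard5 above 0.0045 m) or (not (y of timer in the frame of shelf above 0 m) and value of joint guard1 above 0.0045 m))), for 0.05 s.
At the end, for the whole second after the job is handed in: All five guard pieces are within 1.5 mm of fully home, and every loose thing on the shelf is within 15 mm of where it stood (value of joint each of guard1, guard2, guard3, guard4, guard5 above 0.0045 m and distance of each of timer, cup, spoon, basket_low, basket_high, basket_lid from where it was at the start of the episode below 0.015 m); the robot touches nothing.
It fails at once if a guard piece or the shelf is pressed with more than 40 N (contact force between the fingers and shelf above 40 N).
It fails at once if between the first piece and the last, the fingertip is lifted away from the row (TCP more than 220 mm above the counter, about 6 cm of air under the tip) (((y of timer in the frame of shelf above 0 m and value of joint guard1 above 0.0045 m) or (not (y of timer in the frame of shelf above 0 m) and value of joint guard5 above 0.0045 m)) and not ((y of timer in the frame of shelf above 0 m and value of joint guard5 above 0.0045 m) or (not (y of timer in the frame of shelf above 0 m) and value of joint guard1 above 0.0045 m)) and height (world z) of the grasp point above 0.22 m).
It fails at once if a loose thing is lifted, knocked or shifted by more than 20 mm (distance of any of timer, cup, spoon, basket_low, basket_high, basket_lid from where it was at the start of the episode above 0.02 m).
It also fails if it takes over 48 s, if anything falls off the work surface, if the arm or the gripper's body presses on something with over 40 N, if the wrist force passes 120 N, or if a joint passes its speed limit or range.

## Robot

A 6-joint arm with a two-finger parallel gripper is mounted at the origin on the work surface. World frame = base frame: x ahead of the robot, y to its left, z up, the work surface at z = 0. Lengths are in m, angles in rad, forces in N, time in s.
With the tool pointing down it reaches from about 0.15 to 0.775 m from the base axis. Payload 6.1 kg.
Tool frame: the origin (TCP) lies between the finger pads, 19 mm behind the fingertips; this is the grasp point; z points along the fingers, y is the line along which they close (so a half turn about z gives the same grasp; the last joint's range is limited). The gripper opens to 85 mm and grips with 20 to 120 N. Pads are 22 mm wide; open, the fingers measure 114 mm over their backs; the gripper's body (76 mm by 85 mm) begins 54 mm behind the grasp point. The pads swing forward as they close: fully open they stand 13 mm farther back than shut.
Start: joints at [1.244, 0.126, -0.04, 1.405, 0, 1.571], TCP at [0.169, 0.497, 0.25] pointing down, gripper open.
Joint ranges: [-2.72, 2.72], [-0.95, 1.95], [-1.27, 1.35], [-1.78, 2.02], [-1.46, 1.47], [-3.14, 3.14]. Speed limits (rad/s): [2.39, 2.39, 3.01, 3.14, 3.14, 3.14].

## Interface

Orientations are given as a unit quaternion [w, x, y, z].
In Python, from workcell import ctrl, eyes, nets gives the robot as it stands.
- The arm moves only by the tool arm_command, never from a script. Its argument "commands" is a list of rows, each a list of 7 numbers: the turn, a rotation vector about the tool's x, y, z in degrees, then the shift along the tool's x, y, z in m, then the opening, from 0 (shut) to 1 (fully open). A call has 1 to 20 rows; each row shifts and turns the commanded pose from where the row before left it, along the tool's axes as they then stand; what a row does not reach is not made up. A row lasts 1/8 s, in which the tool goes at most 62.5 mm and 10.7 degrees, less where a joint would pass 70% of its speed; a pose out of reach is approached as far as the arm can. A call with a gripper value outside its range is refused whole. The fingers move at their own pace and stop on an object; "force" is the grip in N (left out, the last holds). Time passes only in rows, so rows that do not move let the fingers close. It gives the time, the measured TCP pose, the force, the opening and the grip force at its end, in the units of the state.
- ctrl.sense(): the state, without advancing time (a new reading comes with each control period).
- eyes.camera(name): name is "side" or "top" or "wrist"; returns the picture (420x560x3 uint8, red, green, blue); there is no depth.
- eyes.camera_info(name): a dict with "fx", "fy", "cx", "cy" (pixels), "dist" ([k1, k2, p1, p2, k3] as OpenCV has them; the pictures are not rectified), "extrinsics" (4x4, takes a point from camera to world coordinates); the wrist camera has in their place "T_tool_cam" (4x4, takes a point from camera to tool coordinates, whose origin is the TCP and whose axes are the flange's). Camera axes: x right, y up, looking along -z (the intrinsics and any distortion apply to the point x, -y, -z); pixel columns grow to the right and rows downward; lengths in m; the calibration is good to about 2 mm. A picture is of the moment at which its call begins: read the wrist's pose just before it. camera_info takes no time and is no camera call.
- ctrl.close_job(): hands the job in; it is judged then, once.
Trained networks look in the newest picture that a camera, given by its name, has taken for a name from the list of things; names that differ only in an ending like _2 or _b are one class to them, and where a whole thing is asked for, a point or a joint stands for the part that bears it (a point fixed in the world has none). Each returns a list of dicts, best first, with "p" (0 to 1); they miss things now and then, are a little off and sometimes report something else, mostly with a low value. They report only what shows in the picture. A call takes as long as a camera call.
- nets.recognise(camera, label): "location" ([column, row] in pixels, amid what is visible of it).
- nets.silhouettes(camera, label): "pixels" (420x560 bool, what is visible of it) and "location" ([column, row] in pixels, amid what is visible of it).
The state is a dict: "clock": time; "joint_positions": joint angles; "joint_vel": joint speeds; "tau": joint torques, N m; "position": TCP position; "ee_rot": TCP orientation; "ft_force": force on the tool from outside, world axes, zero at the start; "ft_torque": the same for the moment, N m; "gripper_width": opening from 0.0 (shut) to 1.0 (fully open); "grasp_force": force on a finger pad.
Only numpy, scipy, OpenCV 4.12 (cv2) and the standard library are available. Lean on these libraries where they do the work, as an engineer would, in place of code of your own. Each camera call takes 0.05 s, during which the arm holds its last target. There are 200 camera calls.

## Working session

There is one attempt and no reset: what is moved stays moved. The work goes in short steps, Python scripts to look and compute and a tool call to move; the robot and the scene stay as the last step left them, time stands still between calls to the robot, and variables do not carry over. Pictures are saved under pics/ and viewed, at most 10 in all, crops included, and the job is handed in when it is done.

Besides the shell and the picture viewer there is one more tool, called as name(argument=value, ...), one argument or row to a line, values as JSON. arm_command: Moves the arm, as the interface text tells. Its arguments: {"type":"object","properties":{"commands":{"type":"array"},"force":{"type":"number"}},"required":["commands"]}

```bash
mkdir -p pics; cat > h.py <<'E'
import numpy as np, cv2
from workcell import ctrl, eyes, nets
def ray(cam,px):
    i=eyes.camera_info(cam);K=np.array([[i['fx'],0,i['cx']],[0,i['fy'],i['cy']],[0,0,1.]])
    u=cv2.undistortPoints(np.array([[px]],float),K,np.array(i['dist'],float))[0,0]
    T=np.array(i['extrinsics']);d=T[:3,:3]@np.array([u[0],-u[1],-1]);return T[:3,3],d
def onz(cam,px,z):
    o,d=ray(cam,px);return o+d*(z-o[2])/d[2]
def proj(cam,P):
    i=eyes.camera_info(cam);K=np.array([[i['fx'],0,i['cx']],[0,i['fy'],i['cy']],[0,0,1.]])
    T=np.linalg.inv(np.array(i['extrinsics']));p=(T[:3,:3]@np.array(P).T).T+T[:3,3]
    p=p*[1,-1,-1];return cv2.projectPoints(p,np.zeros(3),np.zeros(3),K,np.array(i['dist'],float))[0][:,0]
E
python3 - <<'E'
from h import *
a=eyes.camera('top');b=eyes.camera('side')
cv2.imwrite('pics/t.png',a[...,::-1]);cv2.imwrite('pics/s.png',b[...,::-1])
print(ctrl.sense())
for c in('top','side'):
    print(c,np.array(eyes.camera_info(c)['extrinsics']).round(3).tolist())
    for l,z in(('timer',.12),('cup',.13),('spoon',.11),('basket_lid',.2),('crown1',.145),('block_a',.142)):
        for r in nets.recognise(c,l)[:6]: print(l,round(r['p'],2),np.round(r['location'],1),onz(c,r['location'],z).round(3))
E
```

```text
{'clock': 0.1, 'joint_positions': array([ 1.24399980e+00,  1.26347642e-01, -4.05060897e-02,  1.40539538e+00,
        2.37197111e-05,  1.57080320e+00]), 'joint_vel': array([ 0.00119122, -0.00027092,  0.00349955, -0.00101758,  0.00017042,
        0.00058048]), 'tau': array([ 3.22719588e-04, -4.36903095e+01,  3.53604484e+01,  1.36918301e-02,
        2.03362242e-05,  4.75384510e-06]), 'position': array([0.16841626, 0.49689765, 0.24929207]), 'ee_rot': array([-1.29863172e-04,  1.62675497e-01,  9.86679358e-01, -7.14787808e-04]), 'ft_force': array([-0.4449422 , -0.48834006, -0.39226827]), 'ft_torque': array([ 0.0201358 , -0.02696094, -0.02169328]), 'grasp_force': 0.0, 'gripper_width': 1.0019374678792612}
top [[0.015, 0.987, -0.16, 0.493], [-1.0, 0.016, 0.005, 0.003], [0.007, 0.16, 0.987, 0.892], [0.0, 0.0, 0.0, 1.0]]
timer 0.77 [195.4 211.9] [0.592 0.163 0.12 ]
cup 0.75 [408.  170.4] [ 0.678 -0.246  0.13 ]
spoon 0.59 [300.3 223.1] [ 0.575 -0.039  0.11 ]
basket_lid 0.65 [327.2 144.3] [ 0.706 -0.081  0.2  ]
crown1 0.72 [256.3 261.1] [0.5   0.042 0.145]
crown1 0.72 [284.6 259.1] [ 0.505 -0.009 
[... 457 characters left out ...]
, 0.0, 0.0, 1.0]]
timer 0.83 [266.9 168.6] [0.601 0.147 0.12 ]
timer 0.5 [323.9 281.7] [ 0.704 -0.133  0.12 ]
cup 0.86 [311.1 337.6] [ 0.676 -0.236  0.13 ]
spoon 0.8 [251.7 239.3] [ 0.575 -0.037  0.11 ]
basket_lid 0.72 [318.4 268.1] [ 0.686 -0.156  0.2  ]
basket_lid 0.62 [326.1 236.5] [ 0.703 -0.096  0.2  ]
basket_lid 0.55 [217.9 261.9] [ 0.531 -0.145  0.2  ]
crown1 0.69 [218.4 262.9] [ 0.523 -0.112  0.145]
crown1 0.68 [211.9 198.1] [0.496 0.037 0.145]
crown1 0.55 [218.3 215.8] [ 0.513 -0.008  0.145]
crown1 0.51 [215.8 242.7] [ 0.514 -0.07   0.145]
crown1 0.47 [217.3 291.5] [ 0.526 -0.166  0.145]
block_a 0.72 [290.4 301.4] [ 0.645 -0.182  0.142]
block_a 0.52 [216.5 197.7] [0.504 0.04  0.142]
```

View pics/t.png

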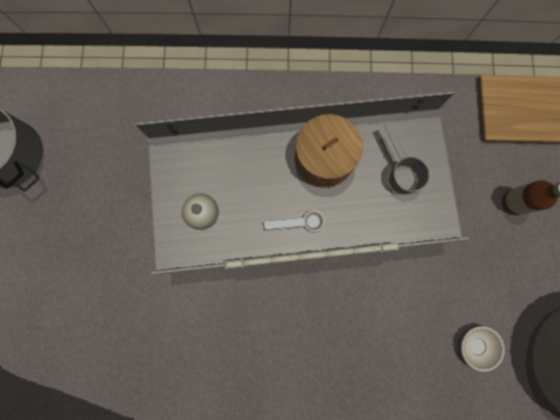

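View pics/s.png

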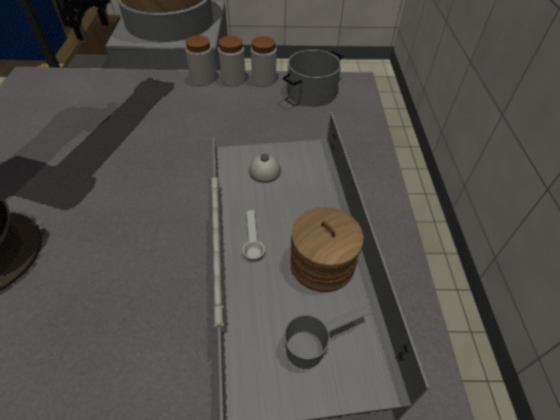

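The top picture shows the timer at (200,211), which is the +y end, with the guard row running from (228,264) to (397,246). The spoon is behind it at (300,222). The side picture agrees. I'll refine the row line next.

```bash
python3 - <<'E'
from h import *
from scipy.optimize import least_squares
obs=[]
for c in('top','side'):
    im=eyes.camera(c)
    for r in nets.silhouettes(c,'crown1')[:7]:
        ys,xs=np.nonzero(r['pixels'])
        print(c,round(r['p'],2),np.round(r['location'],1),len(xs),np.round([xs.mean(),ys.mean()],1),xs.min(),xs.max(),ys.min(),ys.max())
    if c=='top': t=im[225:285,215:410]; t=cv2.resize(t,None,fx=4,fy=4,interpolation=cv2.INTER_CUBIC)
    else: s=cv2.resize(im[165:335,195:240],None,fx=3.5,fy=3.5,interpolation=cv2.INTER_CUBIC)
H=np.zeros((600,800,3),np.uint8);H[:240,:780]=t
s=np.rot90(s);H[245:245+s.shape[0],:s.shape[1]]=s
cv2.imwrite('pics/z.png',np.clip(H[...,::-1]*1.4,0,255).astype(np.uint8))
# silhouette of timer for orientation of shelf side
E
```

```text
top 0.72 [256.9 259.1] 193 [256.4 260.9] 243 270 257 265
top 0.67 [284.  256.7] 177 [284.5 257.9] 271 298 254 262
top 0.67 [339.  252.7] 178 [339.1 252.1] 326 353 248 257
top 0.66 [369.2 246.1] 174 [367.  248.8] 354 380 245 253
top 0.61 [313.9 255.4] 174 [311.3 254.9] 298 325 251 259
side 0.67 [217.9 265.1] 222 [216.6 263.8] 212 221 251 276
side 0.6 [217.3 216.6] 169 [215.8 217.3] 212 220 207 228
side 0.44 [216.1 241. ] 176 [215.7 239.4] 211 220 228 252
```

View pics/z.png

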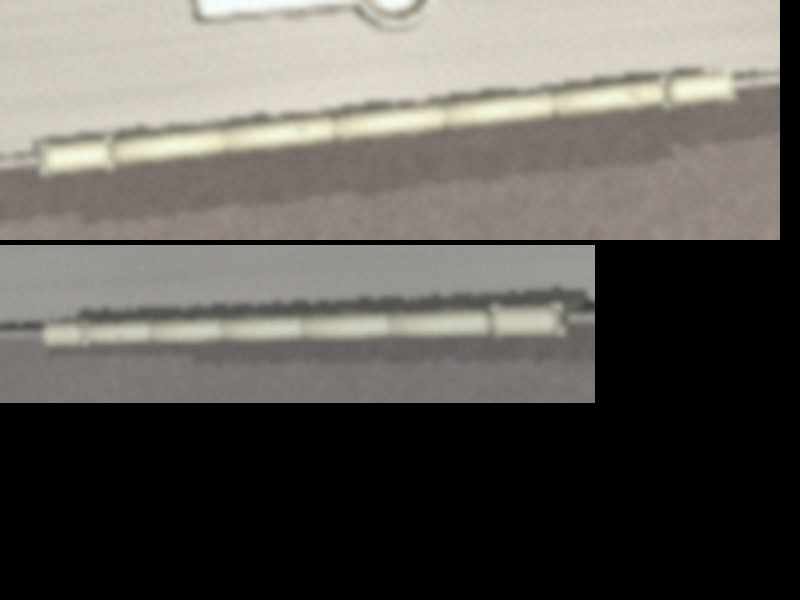

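The zoom shows block_a at full-picture columns 225.5–242.5, row 264, and block_b at columns 382–399, row 247. The five pieces lie between them.

```bash
cat > fit.py <<'E'
from h import *
from scipy.optimize import least_squares
L=np.array([102,51,0,-51,-102,145,-145])/1e3
top=np.array([[256.4,260.9],[284.5,257.9],[311.3,254.9],[339.1,252.1],[367,248.8],[234,264.2],[390.4,247]])
side=np.array([[215.8,217.3],[215.7,239.4],[216.6,263.8]]);Ls=L[1:4]
def pts(p,L,z): return np.c_[p[0]-np.sin(p[2])*L,p[1]+np.cos(p[2])*L,np.full(len(L),z)]
def f(p,w=1):
    return np.r_[(proj('top',pts(p,L,.14))-top).ravel(),w*(proj('side',pts(p,Ls,.139))-side).ravel()]
for w in(0,1):
    r=least_squares(f,[.51,-.06,.13],args=(w,));print(r.x.round(4),np.degrees(r.x[2]).round(2),f(r.x).reshape(-1,2).round(1).tolist())
p=r.x
print(pts(p,L,.161).round(4))
E
python3 fit.py
```

```text
[ 0.5127 -0.0599  0.1229] 7.04 [[0.4, 0.2], [-0.0, 0.2], [0.7, 0.2], [0.4, 0.0], [-0.2, 0.3], [-0.5, -0.5], [-0.7, -0.4], [-0.5, 1.1], [0.2, 0.8], [-0.0, 0.3]]
[ 0.5128 -0.0595  0.1222] 7.0 [[0.2, 0.2], [-0.2, 0.2], [0.5, 0.2], [0.2, 0.0], [-0.4, 0.3], [-0.7, -0.6], [-0.9, -0.4], [-0.4, 0.9], [0.3, 0.6], [-0.0, 0.1]]
[[ 0.5003  0.0417  0.161 ]
 [ 0.5066 -0.0089  0.161 ]
 [ 0.5128 -0.0595  0.161 ]
 [ 0.519  -0.1102  0.161 ]
 [ 0.5252 -0.1608  0.161 ]
 [ 0.4951  0.0844  0.161 ]
 [ 0.5304 -0.2035  0.161 ]]
```

arm_command(
  commands=[
    [0,0,-8.57,0,0,0,0],
    [0,0,-8.57,0,0,0,0],
    [0,0,-8.57,0,0,0,0],
    [0,0,0,-0.0249,-0.0404,0,0],
    [0,0,0,-0.0249,-0.0404,0,0],
    [0,0,0,-0.0249,-0.0404,0,0],
    [0,0,0,-0.0249,-0.0404,0,0],
    [0,0,0,-0.0249,-0.0404,0,0],
    [0,0,0,-0.0249,-0.0404,0,0],
    [0,0,0,-0.0249,-0.0404,0,0],
    [0,0,0,-0.0249,-0.0404,0,0],
    [0,0,0,-0.0249,-0.0404,0,0],
    [0,0,0,-0.0249,-0.0404,0,0],
    [0,0,0,-0.0249,-0.0404,0,0],
    [0,0,0,0,0,0,0],
    [0,0,0,0,0,0.03,0],
    [0,0,0,0,0,0.03,0],
    [0,0,0,0,0,0,0],
  ],
)

```text
clock: 3.15
position: [0.4926, 0.0897, 0.1882]
ee_rot: [-0.002, -0.061, 0.998, -0.0]
ft_force: [0.5, 0.2, 0.4]
gripper_width: -0.0
grasp_force: 0.0
```

arm_command(
  commands=[
    [0,0,0,-0.002,0,0.012,0],
    [0,0,0,0,0,0.012,0],
    [0,0,0,0,0,0.001,0],
    [0,0,0,0,0,0.001,0],
    [0,0,0,0,0,0,0],
  ],
)

```text
clock: 3.78
position: [0.4966, 0.0897, 0.1643]
ee_rot: [0.0, -0.061, 0.998, 0.0]
ft_force: [-0.0, -0.3, -0.4]
gripper_width: 0.001
grasp_force: 0.0
```

```bash
python3 - <<'E'
from h import *
s=ctrl.sense();print(s['position'].round(4),s['ft_force'].round(2))
im=eyes.camera('side');cv2.imwrite('pics/c.png',cv2.resize(im[100:320,130:330],None,fx=2.7,fy=2.7)[...,::-1])
E
```

```text
[0.4966 0.0897 0.1643] [-0.04 -0.29 -0.4 ]
```

View pics/c.png

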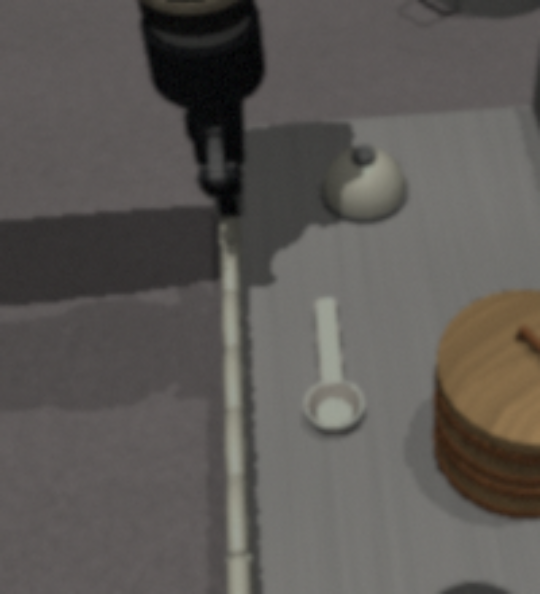

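The shut fingertip sits over block_a (crop 232,213), in line with the row (230,240). The timer and spoon are untouched. Now I'll feel for the block's top.

arm_command(
  commands=[
    [0,0,0,0.002,0,0.001,0],
    [0,0,0,0,0,0.001,0],
    [0,0,0,0,0,0,0],
    [0,0,0,0,0,0,0],
  ],
)

```text
clock: 4.32
position: [0.4945, 0.0894, 0.162]
ee_rot: [-0.0, -0.061, 0.998, 0.0]
ft_force: [-0.0, -0.6, 0.4]
gripper_width: -0.0
grasp_force: 0.0
```

arm_command(
  commands=[
    [0,0,0,0,0,0.0007,0],
    [0,0,0,0,0,0,0],
  ],
)

```text
clock: 4.58
position: [0.4944, 0.0894, 0.1612]
ee_rot: [-0.0, -0.061, 0.998, -0.0]
ft_force: [0.8, 0.2, -0.2]
gripper_width: 0.0
grasp_force: 0.0
```

arm_command(
  commands=[
    [0,0,0,0,0,0.0007,0],
    [0,0,0,0,0,0,0],
  ],
)

```text
clock: 4.82
position: [0.4945, 0.0894, 0.1607]
ee_rot: [0.0, -0.061, 0.998, 0.0]
ft_force: [-0.1, 0.1, 2.0]
gripper_width: -0.002
grasp_force: 0.6
```

arm_command(
  commands=[
    [0,0,0,0,-0.006,0,0],
    [0,0,0,0,-0.006,0,0],
    [0,0,0,0,-0.006,0,0],
    [0,0,0,0,-0.006,0,0],
    [0,0,0,0,-0.006,0,0],
    [0,0,0,0,-0.006,0,0],
    [0,0,0,0,-0.006,0,0],
    [0,0,0,0,-0.006,0,0],
    [0,0,0,0,0,0,0],
  ],
)

```text
clock: 5.95
position: [0.5004, 0.0408, 0.1606]
ee_rot: [0.0, -0.06, 0.998, -0.001]
ft_force: [-0.2, -1.5, 3.9]
gripper_width: 0.0
grasp_force: 1.9
```

Piece 1 is down: the tip is level with the block, at about 4 N. I'll carry on along the row.

arm_command(
  commands=[
    [0,0,0,0,-0.0064,0,0],
    [0,0,0,0,-0.0064,0,0],
    [0,0,0,0,-0.0064,0,0],
    [0,0,0,0,-0.0064,0,0],
    [0,0,0,0,-0.0064,0,0],
    [0,0,0,0,-0.0064,0,0],
    [0,0,0,0,-0.0064,0,0],
    [0,0,0,0,-0.0062,0,0],
    [0,0,0,0,0,0,0],
  ],
)

```text
clock: 7.08
position: [0.5066, -0.0098, 0.1607]
ee_rot: [0.0, -0.06, 0.998, -0.001]
ft_force: [0.1, -0.6, 3.4]
gripper_width: -0.003
grasp_force: 1.9
```

arm_command(
  commands=[
    [0,0,0,0,-0.0064,0,0],
    [0,0,0,0,-0.0064,0,0],
    [0,0,0,0,-0.0064,0,0],
    [0,0,0,0,-0.0064,0,0],
    [0,0,0,0,-0.0064,0,0],
    [0,0,0,0,-0.0064,0,0],
    [0,0,0,0,-0.0064,0,0],
    [0,0,0,0,-0.0062,0,0],
    [0,0,0,0,0,0,0],
  ],
)

```text
clock: 8.2
position: [0.5129, -0.0605, 0.1606]
ee_rot: [0.0, -0.06, 0.998, -0.001]
ft_force: [0.3, -0.8, 3.3]
gripper_width: 0.001
grasp_force: 1.8
```

arm_command(
  commands=[
    [0,0,0,0,-0.0064,0,0],
    [0,0,0,0,-0.0064,0,0],
    [0,0,0,0,-0.0064,0,0],
    [0,0,0,0,-0.0064,0,0],
    [0,0,0,0,-0.0064,0,0],
    [0,0,0,0,-0.0064,0,0],
    [0,0,0,0,-0.0064,0,0],
    [0,0,0,0,-0.0062,0,0],
    [0,0,0,0,0,0,0],
  ],
)

```text
clock: 9.32
position: [0.5191, -0.1111, 0.1607]
ee_rot: [0.0, -0.06, 0.998, -0.001]
ft_force: [0.7, -1.8, 2.3]
gripper_width: 0.001
grasp_force: 1.7
```

arm_command(
  commands=[
    [0,0,0,0,-0.0064,0,0],
    [0,0,0,0,-0.0064,0,0],
    [0,0,0,0,-0.0064,0,0],
    [0,0,0,0,-0.0064,0,0],
    [0,0,0,0,-0.0064,0,0],
    [0,0,0,0,-0.0064,0,0],
    [0,0,0,0,-0.0064,0,0],
    [0,0,0,0,-0.0062,0,0],
    [0,0,0,0,0,0,0],
    [0,0,0,0,0,0,0],
  ],
)

```text
clock: 10.58
position: [0.5253, -0.1616, 0.1607]
ee_rot: [0.0, -0.061, 0.998, -0.001]
ft_force: [0.2, -2.1, 2.4]
gripper_width: -0.002
grasp_force: 1.5
```

arm_command(
  commands=[
    [0,0,0,0,-0.006,0,0],
    [0,0,0,0,-0.006,0,0],
    [0,0,0,0,-0.006,0,0],
    [0,0,0,0,0,0,0],
    [0,0,0,0,0,-0.02,0],
    [0,0,0,0,0,-0.04,0],
    [0,0,0,0.04,0,-0.04,0],
    [0,0,0,0.05,0,0,0],
    [0,0,0,0.05,0,0,0],
    [0,0,0,0,0,0,0],
    [0,0,0,0,0,0,0],
  ],
)

```text
clock: 11.95
position: [0.3887, -0.1958, 0.2608]
ee_rot: [0.0, -0.061, 0.998, -0.0]
ft_force: [0.6, 0.6, 0.5]
gripper_width: -0.0
grasp_force: 0.0
```

```bash
python3 - <<'E'
from h import *
b=cv2.imread('pics/s.png')[...,::-1];im=eyes.camera('side');top=eyes.camera('top')
H=np.zeros((560,790,3),np.uint8)
for k,i in enumerate((b,im)):
    z=cv2.resize(np.rot90(i[165:335,195:240]),None,fx=4.6,fy=4.6,interpolation=cv2.INTER_CUBIC);H[k*215:k*215+z.shape[0],:z.shape[1]]=z
cv2.imwrite('pics/e.png',H[:430,:,::-1])
for c in('top','side'):
    for l in('timer','cup','spoon','basket_lid'): print(c,l,[np.round(r['location'],1).tolist() for r in nets.recognise(c,l)[:2]])
E
```

```text
top timer [[199.0, 212.2], [320.4, 183.6]]
top cup [[406.6, 169.8], [259.9, 262.4]]
top spoon [[306.3, 222.7]]
top basket_lid [[326.2, 145.9], [196.3, 214.1]]
side timer [[265.5, 172.8]]
side cup [[309.8, 335.6]]
side spoon [[252.7, 242.7], [216.1, 217.6]]
side basket_lid []
```

View pics/e.png

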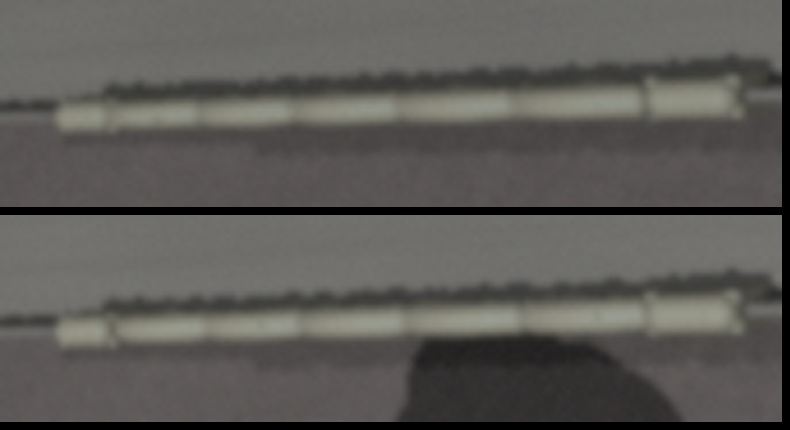

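Before (top) and after (bottom): all the seams between pieces have shifted the same way (195→205, 292→300, 397→408, 515→523), which fits every piece being down. The loose things haven't moved.

```bash
python3 -c "
from workcell import ctrl
print(ctrl.close_job())"
```

```text
the job is handed in; nothing more can be done
None
```

I ran the shut fingertip along the row from the timer's end and pressed all five guard pieces level with the end blocks, at about 4 N or less wherever I read it; nothing on the shelf appears to have moved, and the job is handed in (no verdict came back).

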